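# Swing the heavy bench lamp over the plaster model and leave it at rest

## Robot

A 6-joint arm with a two-finger parallel gripper is mounted at the origin on the work surface. World frame = base frame: x ahead of the robot, y to its left, z up, the work surface at z = 0. Lengths are in m, angles in rad, forces in N, time in s.
With the tool pointing down it reaches from about 0.3 to 0.75 m from the base axis. Payload 8.5 kg.
Tool frame: the origin (TCP) lies at the centre of the arm's flange, where the gripper is bolted on; the fingertips stand 166 mm ahead of it and the grasp point (between the pads) lies 147 mm ahead of it; z points along the fingers, y is the line along which they close (so a half turn about z gives the same grasp; the last joint's range is limited). The gripper opens to 88 mm and grips with 3 to 60 N. Pads are 18 mm wide; open, the fingers measure 123 mm over their backs; the gripper's body (75 mm by 187 mm) begins 45 mm behind the grasp point.
Start: joints at [1.052, 0.381, 1.297, -0, 1.464, -0.215], TCP at [0.165, 0.525, 0.405] pointing down, gripper open.
Joint ranges: [-3.11, 3.11], [-0.89, 2.33], [0.22, 2.48], [-1.42, 4.56], [0.17, 2.85], [-2.88, 2.88]. Speed limits (rad/s): [2.39, 2.39, 3.14, 3.14, 3.14, 3.14].

## Interface

Orientations are given as [roll, pitch, yaw] about the fixed x, y, z axes, in that order (R = Rz(yaw) Ry(pitch) Rx(roll)).
In Python, from plant import env gives the robot as it stands.
- The arm moves only by the tool jog_arm, never from a script. Its argument "steps" is text: rows parted by semicolons, each of 7 numbers parted by spaces: the shift along the world's x, y, z in m, then the turn, a rotation vector about the world's x, y, z in rad, then the finger opening in m, from 0 to 0.0881. In form: dx dy dz ax ay az hand; .... A call has exactly 8 rows; each row shifts and turns the commanded pose from where the row before left it; what a row does not reach is not made up. A row lasts 1/12 s, in which the tool goes at most 41.7 mm and 7.16 degrees, less where a joint would pass 70% of its speed; a pose out of reach is approached as far as the arm can. A call is refused whole if a number of a shift passes 0.0417 or a number of a turn 0.125, either way. A call with a gripper value outside its range is refused whole. The fingers move at their own pace and stop on an object; the grip force is fixed at half the most. Time passes only in rows, so rows that do not move let the fingers close, or fill a call up. It gives the time, the measured TCP pose, the force, the opening and the grip force at its end, in the units of the state.
- env.get_obs(): the state, without advancing time (a new reading comes with each control period).
- env.get_image(name): name is "side" or "top" or "wrist"; returns a dict with "image" (420x560x3 uint8, red, green, blue), "vertical_fov" (degrees; the focal length in pixels is half the picture's height over the tangent of half this angle, whatever the lens; pixels are square), "cx", "cy" (the principal point, pixels), "k1" (the pictures are not rectified: a ray, as slopes to the right and down, at radius r is drawn at 1 + k1 r^2 times it, then the intrinsics apply), "extrinsics" (4x4, takes a point from camera to world coordinates); the wrist camera has in their place "mount" (4x4, takes a point from camera to tool coordinates, whose origin is the TCP and whose axes are the flange's). Camera axes: x right, y down, z forward; pixel columns grow to the right and rows downward; lengths in m; the calibration is good to about 2 mm. A picture is of the moment at which its call begins: read the wrist's pose just before it. There is no depth.
- env.hand_in(): hands the job in; it is judged then, once.
The state is a dict: "time": time; "qpos": joint angles; "qvel": joint speeds; "joint_torque": joint torques, N m; "tool_pos": TCP position; "tcp_rot": TCP orientation; "contact_force": force on the tool from outside, world axes, zero at the start; "torque": the same for the moment, N m; "gripper_width": opening from 0.0 (shut) to 1.0 (fully open); "grip_force": force on a finger pad.
Only numpy, scipy, OpenCV 4.12 (cv2) and the standard library are available. Lean on these libraries where they do the work, as an engineer would, in place of code of your own. Each camera call takes 0.05 s, during which the arm holds its last target. There are 200 camera calls.

## Task

Swing the heavy, free-running bench lamp round on its post until its head stands centred over the plaster model on the small stand. Push it only gently against the sprung buffer plates on its two sides, never pressing a plate home and never letting the boom run to its end stops; leave the lamp standing still over the model, untouched, for eight seconds, and leave the other things on the bench alone.

Things in the scene. Friction and masses are not known exactly. Their poses are not given: they have to be found in the camera images.
- boom (a joint): Angle of the lamp boom on its post, rad. 0: boom about straight toward the robot (within 0.1); positive swings the head to the robot's left (+y). End stops at -0.92 and 0.92 (hit beyond 0.88). Ball bearing, upright: drag 0.004 N m s/rad, dry friction 0.0003 N m, so it coasts for many seconds. Nominal inertia about the post 0.155 kg m2; the real one differs by up to a third.
- lamp_centre (a point): Centre of the top of the white lamp head, 230 mm above the bench, 300 mm from the vertical hinge axis. Head: box 150 mm along the boom, 110 mm across, 172 to 230 mm high up, on a white boom 36 mm wide, counterweight behind the post. Axes turn with the boom: x from head to post (hinge axis at x = +300 mm), y to the lamp's left (robot's left at angle 0), z up.
- buffer_left (a joint): Travel (m) of the sprung buffer on the lamp's left (+y) side: 0 free, grows as pressed toward the head, mechanical end 0.026; beyond 0.023 is pressed home. Spring 80 N/m, no preload, hardly damped: the lamp rebounds from what it runs into. Pushing here swings the boom to negative angles. Not to be gripped.
- buffer_right (a joint): The same on the lamp's right (-y) side; pushing here swings the boom to positive angles.
- buffer_left_face (a point): Centre of the outer face of the left buffer's black rubber plate, 300 mm from the hinge along the boom, 85 mm left of its centre line when free, 200 mm above the bench. Plate 90 mm along the boom, 50 mm tall (175 to 225 mm above the bench), 8 mm thick. The face looks along the lamp's +y.
- buffer_right_face (a point): The same for the right plate, 85 mm right of the boom's centre line, looking along the lamp's -y. The two faces are 170 mm apart.
- model (a point): Centre of the top of the round white plaster model (68 mm across, with a horseshoe of teeth), 90 mm above the bench, on a small metal stand with an 85 mm square foot that is fixed to the bench. It lies on the circle of the lamp head, 300 mm from the hinge axis, so the head can be centred straight above it.
- tray: Bystander: blue open plastic tray 100 x 75 x 30 mm, origin at the centre of its underside. Leave it alone.
- jar: Bystander: jar 56 mm across, 75 mm tall, origin at the centre of its underside. Leave it alone.
- spatula: Bystander: hand spatula 170 mm long, lying on the bench. Leave it alone.
Mind the look-alikes: they are no part of the job. There is more than one size of the part that bears model; the job needs the middle-sized.

How it is judged:
By the outcome, as a careful person would: the job done as asked, in the order asked, and still so for the second after the job is handed in, with the robot touching nothing.
It also fails if it takes over 69 s, if anything falls off the work surface, if the arm or the gripper's body presses on something with over 40 N, if the wrist force passes 120 N, or if a joint passes its speed limit or range.

## Working session

There is one attempt and no reset: what is moved stays moved. The work goes in short steps, Python scripts to look and compute and a tool call to move; the robot and the scene stay as the last step left them, time stands still between calls to the robot, and variables do not carry over. Pictures are saved under pics/ and viewed, at most 10 in all, crops included, and the job is handed in when it is done.

Besides the shell and the picture viewer there is one more tool, called after "Emit:" by a JSON object that holds its "method" and its "body", one argument or row to a line. jog_arm: Moves the arm, as the interface text tells. Its arguments: {"type":"object","properties":{"steps":{"type":"string"}},"required":["steps"]}

```bash
mkdir -p pics; cat > h.py <<'E'
import numpy as np, cv2
from plant import env
def grab(n):
    o=env.get_obs(); d=env.get_image(n); d['obs']=o; return d
def save(d,f): cv2.imwrite('pics/'+f,d['image'][:,:,::-1])
def cam(d):
    h=d['image'].shape[0]; f=h/2/np.tan(np.radians(d['vertical_fov'])/2)
    return f,d['cx'],d['cy'],d['k1']
def ray(d,uv,E=None):
    f,cx,cy,k=cam(d); E=np.array(d['extrinsics'] if E is None else E)
    p=np.array([(uv[0]-cx)/f,(uv[1]-cy)/f]); q=p.copy()
    for _ in range(30): q=p/(1+k*(q@q))
    v=E[:3,:3]@np.array([q[0],q[1],1]); return E[:3,3],v
def onz(d,uv,z,E=None):
    o,v=ray(d,uv,E); return o+v*(z-o[2])/v[2]
def proj(d,P,E=None):
    f,cx,cy,k=cam(d); E=np.array(d['extrinsics'] if E is None else E)
    c=E[:3,:3].T@(np.array(P)-E[:3,3]); s=c[:2]/c[2]; s=s*(1+k*(s@s)); return np.array([cx+f*s[0],cy+f*s[1]])
E
python3 - <<'E'
from h import *
for n in('side','top'):
    d=grab(n); save(d,n+'0.png'); print(n,d['vertical_fov'],d['cx'],d['cy'],d['k1'],np.round(d['extrinsics'],3).tolist())
o=env.get_obs();print(o)
E
```

```text
side 54.529136237951356 274.71904674050205 210.134662084951 -0.08494351787228818 [[0.966, -0.143, 0.214, 0.485], [-0.258, -0.507, 0.823, -1.244], [-0.009, -0.85, -0.527, 0.962], [0.0, 0.0, 0.0, 1.0]]
top 50.829345884494785 273.98000171231 205.21958388831544 -0.07854077227159181 [[-0.057, -0.972, 0.229, 0.497], [-0.998, 0.056, -0.009, 0.008], [-0.004, -0.229, -0.973, 1.544], [0.0, 0.0, 0.0, 1.0]]
{'time': 0.1, 'qpos': array([ 1.05169717e+00,  3.81108944e-01,  1.29812889e+00, -3.71978194e-06,
        1.46360326e+00, -2.15329121e-01]), 'qvel': array([-0.00081954, -0.00148658, -0.00434378, -0.00096017,  0.00201728,
       -0.00021379]), 'joint_torque': array([ 3.70406779e-03, -4.38651466e+01, -2.24908966e+01,  7.14534963e-02,
        3.42526892e-02, -9.27679821e-05]), 'tool_pos': array([0.16451327, 0.52477727, 0.40422887]), 'tcp_rot': array([-3.14037225e+00, -2.63140679e-04,  2.83782286e+00]), 'contact_force': array([-0.19994058,  0.05772612, -0.19338577]), 'torque': array([0.0151183 , 0.0058853 , 0.01465375]), 'grip_force': 0.0, 'gripper_width': 1.0042926532422871}
```

View pics/side0.png

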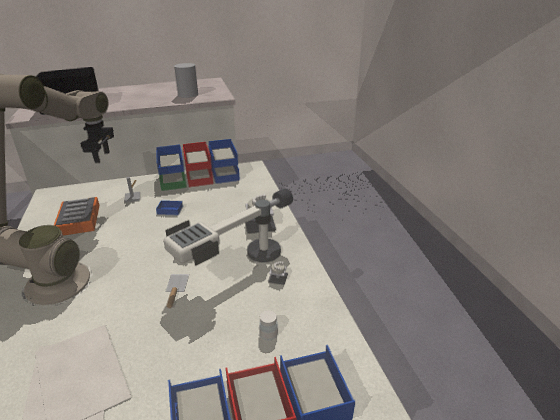

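View pics/top0.png

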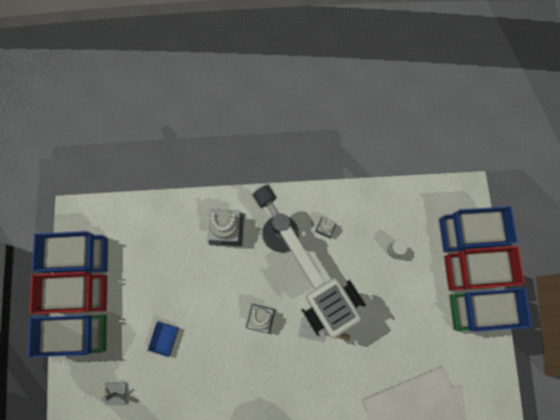

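The side view shows the lamp head at (192,238), its post at (263,235) and the jar at (268,325). In the top view the head is at (333,306), the hinge at (282,232), the tray at (164,338), the jar at (400,250) and the spatula at about (320,330).

Candidates for the model in the top view are large (225,223), middle (261,318) and small (326,226). I choose the middle one, and I'll measure it and check it in a crop.

```bash
python3 - <<'E'
from h import *
d=grab('top'); im=d['image']
cv2.imwrite('pics/crop.png',cv2.resize(im[170:370,190:430,::-1],None,fx=3,fy=3,interpolation=cv2.INTER_CUBIC))
for n,uv,z in [('big',(225,223),.09),('mid',(261,318),.09),('small',(326,226),.06),('head',(333,306),.23),('post',(282,224),.2),('cw',(264,196),.2),('plateR',(354,293),.225),('plateL',(313,321),.225),('jar',(400,250),.075)]:
    print(n,onz(d,uv,z).round(3))
E
```

```text
big [0.788 0.162 0.09 ]
mid [0.471 0.057 0.09 ]
small [ 0.763 -0.179  0.06 ]
head [ 0.495 -0.159  0.23 ]
post [ 0.752 -0.026  0.2  ]
cw [0.845 0.025 0.2  ]
plateR [ 0.529 -0.224  0.225]
plateL [ 0.456 -0.098  0.225]
jar [ 0.664 -0.419  0.075]
```

View pics/crop.png

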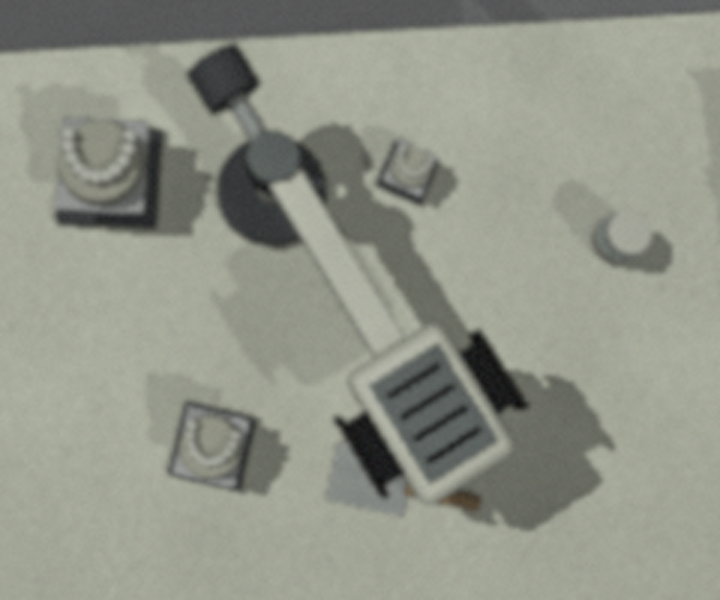

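The crop shows the middle stand at crop (212,445), full-image (261,318). It is a round model on a square foot of about 85 mm, roughly 0.30 m from the hinge, so the choice holds. Next I'll build a tracker on the black plates.

```bash
cat >> h.py <<'E'
def blobs(d,box,thr,amin=25):
    x0,y0,x1,y1=box; g=d['image'][y0:y1,x0:x1].max(2)
    n,l,s,c=cv2.connectedComponentsWithStats((g<thr).astype(np.uint8))
    return [(s[i,4],*(c[i]+[x0,y0]).round(1)) for i in range(1,n) if s[i,4]>amin]
E
python3 - <<'E'
from h import *
d=grab('top'); im=d['image']
for t in (35,45,55): print(t,blobs(d,(230,170,400,370),t,15))
# model: bright top disc edges
g=cv2.cvtColor(im,cv2.COLOR_RGB2GRAY)
print(im[318,245:280].tolist()[::3], im[340,300], im[300,380], im[306,334], im[300,300])
# stand: gray-blue metal vs warm bench: chroma
c=(im[:,:,0].astype(int)-im[:,:,2])
sub=c[295:342,238:285]; print(sub[::4,::3])
E
```

```text
35 [(np.int32(179), np.float64(353.5), np.float64(294.7)), (np.int32(174), np.float64(313.5), np.float64(319.9))]
45 [(np.int32(38), np.float64(240.5), np.float64(228.4)), (np.int32(20), np.float64(293.0), np.float64(224.4)), (np.int32(17), np.float64(236.3), np.float64(243.1)), (np.int32(207), np.float64(353.7), np.float64(294.9)), (np.int32(196), np.float64(313.5), np.float64(320.1))]
55 [(np.int32(79), np.float64(267.9), np.float64(196.9)), (np.int32(118), np.float64(238.8), np.float64(233.3)), (np.int32(38), np.float64(293.0), np.float64(224.7)), (np.int32(30), np.float64(274.5), np.float64(230.3)), (np.int32(226), np.float64(353.5), np.float64(294.7)), (np.int32(17), np.float64(327.8), np.float64(296.2)), (np.int32(20), np.float64(331.7), np.float64(303.6)), (np.int32(21), np.float64(336.7), np.float64(310.3)), (np.int32(215), np.float64(313.4), np.float64(319.9)), (np.int32(22), np.float64(341.3), np.float64(317.6))]
[[158, 160, 146], [101, 105, 97], [141, 142, 129], [149, 151, 143], [126, 129, 116], [148, 149, 135], [136, 138, 126], [148, 151, 141], [110, 112, 103], [58, 59, 58], [105, 107, 98], [104, 107, 97]] [162 166 151] [103 105  96] [ 95 101  98] [166 170 154]
[[11 10 11 11 12 11 13 12 11 10 12 11 12 12 10 11]
 [11 11 12 10 10 11 10 10 12 12 12 12 11 11 11 11]
 [12 11 11 11 10  9 10 10 11 11 13 11 12 12 12 12]
 [13 11 12 10  7 -1 -1 -1 -1  1  6 10 11 13 12 13]
 [11 10 10 11  2  7  9 13 12 10  1 -1  3 10 11 11]
 [12 11 10  9  7  9 11 12 14 11  8  0  4  7  8 10]
 [12 13 11  8  9  9  8 12 13  8  8  0  6  7  9  9]
 [12 13 11  3  4 14  9  7  7  7 10  0  8  7  9  7]
 [13 13 12  0 -1  3 12 14 13  7  2  4  7  8  8 11]
 [13 12 12 11 13 11  9  5  2  0 -1  6  6  8 10 13]
 [12 13 13 13 12 11 12 10 12 13 12 12 11  9 11 12]
 [12 13 11 12 11 11 12 12 12 11 12 11 12 12 13 12]]
```

```bash
python3 - <<'E'
from h import *
d=grab('top'); im=d['image']
R=onz(d,(353.6,294.8),.22);L=onz(d,(313.4,320.),.22);H=onz(d,(334.4,306.9),.23)
yl=(L-R)[:2]; print('plates',R,L,'gap',np.hypot(*yl)); yl/=np.hypot(*yl)
xl=np.array([yl[1],-yl[0]]); M=(R+L)/2
print('mid',M,'slots',H,'phi',np.arctan2(yl[0],yl[1]),'hinge',H[:2]+.3*xl,M[:2]+.3*xl)
c=cv2.GaussianBlur(im[:,:,0].astype(np.float32)-im[:,:,2],(3,3),0)[290:345,235:292]
m=(c<5).astype(np.uint8); cs,_=cv2.findContours(m,cv2.RETR_EXTERNAL,cv2.CHAIN_APPROX_NONE)
k=max(cs,key=lambda a:len(a)); h=cv2.convexHull(k); r=cv2.minAreaRect(h); print(r)
fill=np.zeros_like(m); cv2.fillConvexPoly(fill,h,1); disc=cv2.morphologyEx(((c>5.5)&(cv2.erode(fill,np.ones((3,3)))>0)).astype(np.uint8),cv2.MORPH_CLOSE,np.ones((3,3)))
n,l,s,cc=cv2.connectedComponentsWithStats(disc); print(s,cc+[235,290])
for p in [np.array(r[0])+[235,290]]+list(cc[1:]+[235,290]): print(p,onz(d,p,.09),onz(d,p,.05))
for P in [(.5,-.2,.3)]: print(proj(d,P))
ds=grab('side'); save(ds,'s1.png')
print(proj(ds,(.471,.057,.09)))
E
```

```text
plates [ 0.52393743 -0.22349644  0.22      ] [ 0.45880248 -0.09952296  0.22      ] gap 0.14004279370729233
mid [ 0.49136996 -0.1615097   0.22      ] slots [ 0.49254628 -0.16255517  0.23      ] phi -0.48375594625947616 hinge [ 0.75812256 -0.02302295] [ 0.75694623 -0.02197748]
((25.558826446533203, 28.264705657958984), (24.98116683959961, 24.98116683959961), 14.03624439239502)
[[   0    0   57   55 2868]
 [  17   19   18   21  267]] [[263.18793584 316.91248257]
 [260.98127341 317.94007491]]
[260.55882645 318.26470566] [0.47026398 0.05854484 0.09      ] [0.46953197 0.05993265 0.05      ]
[260.98127341 317.94007491] [0.47120604 0.05714098 0.09      ] [0.47049995 0.05849017 0.05      ]
[350.92630296 303.17724556]
[184.13490968 232.35079612]
```

Emit:
{"method": "jog_arm", "body": {
  "steps": "0.01 -0.02 0.018 0 0 0 0; 0.01 -0.02 0.018 0 0 0 0; 0.01 -0.02 0.018 0 0 0 0; 0.017 -0.034 0 0 0 0 0; 0.017 -0.034 0 0 0 0 0; 0.017 -0.034 0 0 0 0 0; 0.017 -0.034 0 0 0 0 0; 0.017 -0.034 0 0 0 0 0"
}}

```text
time: 0.97
tool_pos: [0.2796, 0.2931, 0.4588]
tcp_rot: [3.141, 0.0, 2.838]
contact_force: [1.1, 0.8, -0.7]
gripper_width: 0.418
grip_force: 0.0
```

Emit:
{"method": "jog_arm", "body": {
  "steps": "0.017 -0.034 0 0 0 0 0; 0.017 -0.034 0 0 0 0 0; 0.017 -0.034 0 0 0 0 0; 0.017 -0.034 0 0 0 0 0; 0.017 -0.034 0 0 0 0 0; 0.017 -0.034 0 0 0 0 0; 0.017 -0.034 0 0 0 0 0; 0.017 -0.034 0 0 0 0 0"
}}

```text
time: 1.63
tool_pos: [0.4158, 0.0208, 0.4589]
tcp_rot: [3.142, 0.0, 2.837]
contact_force: [0.3, -0.1, -0.2]
gripper_width: 0.004
grip_force: 0.0
```

Emit:
{"method": "jog_arm", "body": {
  "steps": "0.017 -0.036 0 0 0 0 0; 0.017 -0.036 0 0 0 0 0; 0.017 -0.036 0 0 0 0 0; 0.017 -0.036 0 0 0 0 0; 0.017 -0.036 0 0 0 0 0; 0.017 -0.036 0 0 0 0 0; 0.017 -0.036 0 0 0 0 0; 0.018 -0.03 0 0 0 0 0"
}}

```text
time: 2.3
tool_pos: [0.5529, -0.2618, 0.4585]
tcp_rot: [-3.141, -0.0, 2.837]
contact_force: [0.2, 0.5, 0.5]
gripper_width: 0.008
grip_force: 0.0
```

Emit:
{"method": "jog_arm", "body": {
  "steps": "0.001 -0.012 0 0 0 0 0; 0.001 -0.011 -0.01 0 0 0 0; 0 0 -0.025 0 0 0 0; 0 0 -0.03 0 0 0 0; 0 0 -0.022 0 0 0 0; 0 0 -0.011 0 0 0 0; 0 0 0 0 0 0 0; 0 0 0 0 0 0 0"
}}

```text
time: 2.97
tool_pos: [0.5543, -0.2815, 0.3608]
tcp_rot: [3.141, -0.001, 2.838]
contact_force: [-0.1, -0.1, 0.4]
gripper_width: 0.007
grip_force: 0.0
```

```bash
python3 - <<'E'
from h import *
print(env.get_obs()['tool_pos'],env.get_obs()['contact_force'])
d=grab('top'); save(d,'t2.png'); s=grab('side')
for t in (35,45,55): print(t,blobs(d,(230,250,400,370),t,15))
cv2.imwrite('pics/t2s.png',np.hstack([cv2.resize(d['image'][230:380,220:400,::-1],(400,333)),cv2.resize(s['image'][180:330,100:280,::-1],(400,333))]))
E
```

```text
[ 0.55425883 -0.28152988  0.36079797] [-0.05829742 -0.12912174  0.42544493]
35 [(np.int32(40), np.float64(348.6), np.float64(289.3)), (np.int32(168), np.float64(313.5), np.float64(319.8))]
45 [(np.int32(223), np.float64(350.4), np.float64(279.3)), (np.int32(18), np.float64(371.2), np.float64(289.0)), (np.int32(193), np.float64(313.6), np.float64(320.1))]
55 [(np.int32(256), np.float64(350.2), np.float64(279.3)), (np.int32(43), np.float64(373.7), np.float64(290.5)), (np.int32(212), np.float64(313.5), np.float64(320.0))]
```

View pics/t2s.png

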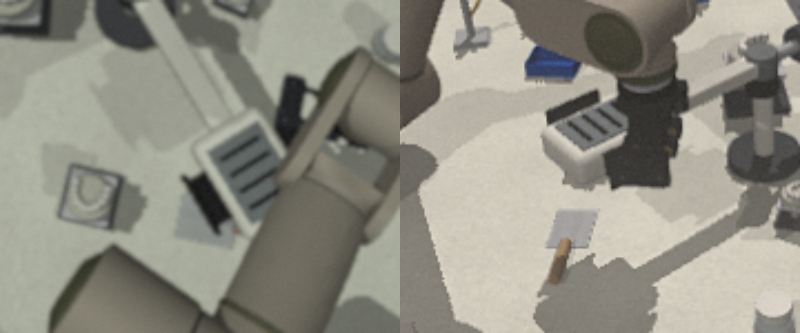

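Left half of the picture (top view): the gripper stands beside the right plate, and the left plate is visible at about full-image (313,320). Right half (side view): the gripper clears the head. I'll approach slowly and push at about 15 mm/s.

Emit:
{"method": "jog_arm", "body": {
  "steps": "-0.0025 0.005 0 0 0 0 0; -0.0025 0.005 0 0 0 0 0; -0.0025 0.005 0 0 0 0 0; -0.0025 0.0045 0 0 0 0 0; -0.0006 0.0011 0 0 0 0 0; -0.0006 0.0011 0 0 0 0 0; -0.0006 0.0011 0 0 0 0 0; -0.0006 0.0011 0 0 0 0 0"
}}

```text
time: 3.73
tool_pos: [0.5421, -0.2583, 0.3607]
tcp_rot: [-3.142, 0.0, 2.838]
contact_force: [-0.1, 0.4, -0.5]
gripper_width: 0.006
grip_force: 0.0
```

Emit:
{"method": "jog_arm", "body": {
  "steps": "-0.0006 0.0011 0 0 0 0 0; -0.0006 0.0011 0 0 0 0 0; -0.0006 0.0011 0 0 0 0 0; -0.0006 0.0011 0 0 0 0 0; -0.0006 0.0011 0 0 0 0 0; -0.0006 0.0011 0 0 0 0 0; -0.0006 0.0011 0 0 0 0 0; -0.0006 0.0011 0 0 0 0 0"
}}

```text
time: 4.4
tool_pos: [0.5373, -0.2494, 0.3608]
tcp_rot: [-3.142, 0.0, 2.838]
contact_force: [0.4, 0.0, 0.0]
gripper_width: 0.005
grip_force: 0.1
```

```bash
cat >> h.py <<'E'
HX,HY=.757,-.022
def left(d,box=(200,250,345,370)):
    b=[x for x in blobs(d,box,45,100)]
    for x in b:
        p=onz(d,x[1:],.22); print(round(d['obs']['time'],2),x,'phi',round(np.arctan2(p[1]-HY,HX-p[0])-.230,4),'r',round(np.hypot(p[1]-HY,HX-p[0]),3))
E
python3 - <<'E'
from h import *
o=env.get_obs(); print(o['time'],o['tool_pos'],o['contact_force'])
left(grab('top'));left(grab('top'))
E
```

```text
4.4 [ 0.53726326 -0.24941371  0.36075692] [0.41202019 0.03368981 0.01126221]
4.4 (np.int32(175), np.float64(340.0), np.float64(283.4)) phi -0.9239 r 0.257
4.4 (np.int32(196), np.float64(312.2), np.float64(320.5)) phi -0.4721 r 0.308
4.45 (np.int32(181), np.float64(340.0), np.float64(283.2)) phi -0.9256 r 0.256
4.45 (np.int32(193), np.float64(311.7), np.float64(320.8)) phi -0.4667 r 0.309
```

Emit:
{"method": "jog_arm", "body": {
  "steps": "-0.0006 0.0011 0 0 0 0 0; -0.0006 0.0011 0 0 0 0 0; -0.0006 0.0011 0 0 0 0 0; -0.0006 0.0011 0 0 0 0 0; -0.0003 0.0005 0 0 0 0 0; 0.001 -0.002 0 0 0 0 0; 0.002 -0.004 0 0 0 0 0; 0.002 -0.004 0.01 0 0 0 0"
}}

```text
time: 5.17
tool_pos: [0.5397, -0.2549, 0.3693]
tcp_rot: [3.141, -0.003, 2.838]
contact_force: [-0.0, -0.7, 0.3]
gripper_width: 0.005
grip_force: 0.0
```

```bash
python3 - <<'E'
from h import *
o=env.get_obs(); print(o['time'],o['tool_pos'],o['contact_force'])
left(grab('top'))
print(proj(grab('top'),(.468,.058,.23)))
E
```

```text
5.1667 [ 0.53971988 -0.25492582  0.36928671] [-0.02779706 -0.74062014  0.2851975 ]
5.17 (np.int32(154), np.float64(341.3), np.float64(284.9)) phi -0.9228 r 0.262
5.17 (np.int32(187), np.float64(305.4), np.float64(322.4)) phi -0.4052 r 0.308
[259.1556595  320.04990695]
```

Emit:
{"method": "jog_arm", "body": {
  "steps": "0 0 0.03 0 0 0 0; 0 0 0.035 0 0 0 0; 0 0 0.025 0 0 0 0; -0.003 0.02 0 0 0 0 0; -0.003 0.036 0 0 0 0 0; -0.003 0.036 0 0 0 0 0; -0.003 0.036 0 0 0 0 0; -0.003 0.036 0 0 0 0 0"
}}

```text
time: 5.93
tool_pos: [0.5242, -0.0892, 0.4604]
tcp_rot: [3.142, -0.0, 2.837]
contact_force: [0.3, 0.4, 0.1]
gripper_width: 0.005
grip_force: 0.0
```

Emit:
{"method": "jog_arm", "body": {
  "steps": "-0.003 0.036 0 0 0 0 0; -0.003 0.036 0 0 0 0 0; -0.003 0.036 0 0 0 0 0; -0.003 0.036 0 0 0 0 0; -0.003 0.036 0 0 0 0 0; -0.003 0.036 0 0 0 0 0; -0.003 0.036 0 0 0 0 0; -0.002 0.022 0 0 0 0 0"
}}

```text
time: 6.6
tool_pos: [0.5009, 0.1862, 0.4605]
tcp_rot: [3.141, -0.0, 2.84]
contact_force: [-0.6, -0.1, 0.9]
gripper_width: 0.005
grip_force: 0.0
```

Emit:
{"method": "jog_arm", "body": {
  "steps": "0 0 -0.015 0 0 0 0; 0 0 -0.03 0 0 0 0; 0 0 -0.03 0 0 0 0; 0 0 -0.018 0 0 0 0; 0 0 -0.006 0 0 0 0; 0 0 0 0 0 0 0; 0 0 0 0 0 0 0; 0 0 0 0 0 0 0"
}}

```text
time: 7.27
tool_pos: [0.5019, 0.1834, 0.3631]
tcp_rot: [3.14, 0.002, 2.838]
contact_force: [0.3, -0.9, 0.1]
gripper_width: 0.003
grip_force: 0.0
```

```bash
cat >> h.py <<'E'
def slots(d,box=(210,285,365,345)):
    """slots of the grille -> head centre and phi"""
    g=d['image'].max(2); x0,y0,x1,y1=box
    b=[x for x in blobs(d,box,62,8)]
    for x in b:
        p=onz(d,x[1:],.225); print(round(d['obs']['time'],2),x[0],x[1:],'phi',round(np.arctan2(p[1]-HY,HX-p[0]),4),'r',round(np.hypot(p[1]-HY,HX-p[0]),3))
E
python3 - <<'E'
from h import *
o=env.get_obs(); print(o['time'],o['tool_pos'],o['contact_force'])
d=grab('top'); save(d,'t3.png'); slots(d); cv2.imwrite('pics/t3c.png',cv2.resize(d['image'][220:400,180:400,::-1],None,fx=3,fy=3))
E
```

```text
7.2667 [0.50187682 0.18339306 0.36312346] [ 0.29562207 -0.90224405  0.11604853]
7.27 348 (np.float64(235.6), np.float64(315.9)) phi 0.4962 r 0.311
7.27 241 (np.float64(333.4), np.float64(310.7)) phi -0.4631 r 0.308
7.27 27 (np.float64(307.9), np.float64(305.6)) phi -0.2453 r 0.264
7.27 27 (np.float64(310.3), np.float64(313.6)) phi -0.2436 r 0.288
7.27 231 (np.float64(287.9), np.float64(325.3)) phi -0.0072 r 0.309
7.27 29 (np.float64(312.5), np.float64(321.8)) phi -0.24 r 0.312
7.27 28 (np.float64(315.0), np.float64(330.0)) phi -0.2393 r 0.336
```

View pics/t3c.png

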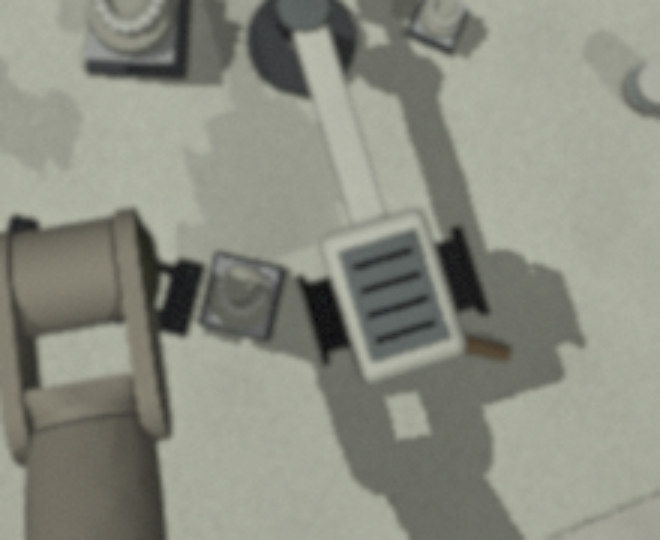

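The picture shows the lamp gliding toward the model: slots centred at full-image (311.5,318), gripper waiting on the left beyond the model at about (240,318). Now I'll preposition and measure the speed.

Emit:
{"method": "jog_arm", "body": {
  "steps": "-0.001 -0.005 0 0 0 0 0; -0.002 -0.01 0 0 0 0 0; -0.002 -0.01 0 0 0 0 0; -0.001 -0.005 0 0 0 0 0; 0 -0.003 0 0 0 0 0; 0 0 0 0 0 0 0; 0 0 0 0 0 0 0; 0 0 0 0 0 0 0"
}}

```text
time: 7.98
tool_pos: [0.4957, 0.1505, 0.3618]
tcp_rot: [3.141, 0.0, 2.838]
contact_force: [0.6, 0.6, 0.3]
gripper_width: 0.007
grip_force: 0.0
```

```bash
cat >> h.py <<'E'
T=np.array([.4705,.0575]); TD=np.array([np.sin(.268),np.cos(.268)])
def head(d,box=(225,285,365,345)):
    b=[x for x in blobs(d,box,62,12)]
    p=[(onz(d,x[1:],.229)[:2],x[0]) for x in b if x[0]<60]
    p=[q for q in p if .245<np.hypot(q[0][0]-HX,q[0][1]-HY)<.355]
    c=np.mean([q[0] for q in p],0); ph=np.arctan2(c[1]-HY,HX-c[0])
    dd=T-c
    print(round(d['obs']['time'],3),len(p),c.round(4),'r',np.hypot(*(c-[HX,HY])).round(4),'phi',ph.round(4),'to go m',(.3*(np.arctan2(T[1]-HY,HX-T[0])-ph)).round(4))
    return d['obs']['time'],ph
def meas(n=3):
    o=env.get_obs(); print(o['tool_pos'].round(4),o['contact_force'].round(2))
    for _ in range(n): head(grab('top'))
E
python3 -c "
from h import *
meas()"
```

```text
[0.4957 0.1505 0.3618] [0.64 0.63 0.34]
7.983 4 [ 0.461  -0.0691] r 0.2997 phi -0.1577 to go m 0.1285
8.033 4 [ 0.4608 -0.0687] r 0.2999 phi -0.1564 to go m 0.1281
8.083 4 [ 0.4607 -0.0675] r 0.2998 phi -0.1522 to go m 0.1269
```

Emit:
{"method": "jog_arm", "body": {
  "steps": "0 0 0 0 0 0 0; 0 0 0 0 0 0 0; 0 0 0 0 0 0 0; 0 0 0 0 0 0 0; 0 0 0 0 0 0 0; 0 0 0 0 0 0 0; 0 0 0 0 0 0 0; 0 0 0 0 0 0 0"
}}

```text
time: 8.8
tool_pos: [0.4956, 0.1504, 0.3617]
tcp_rot: [3.142, -0.0, 2.838]
contact_force: [0.0, -0.6, -0.6]
gripper_width: 0.005
grip_force: 0.0
```

Emit:
{"method": "jog_arm", "body": {
  "steps": "0 0 0 0 0 0 0; 0 0 0 0 0 0 0; 0 0 0 0 0 0 0; 0 0 0 0 0 0 0; 0 0 0 0 0 0 0; 0 0 0 0 0 0 0; 0 0 0 0 0 0 0; 0 0 0 0 0 0 0"
}}

```text
time: 9.47
tool_pos: [0.4956, 0.1504, 0.3617]
tcp_rot: [3.142, 0.0, 2.838]
contact_force: [-0.5, 0.1, 0.6]
gripper_width: 0.004
grip_force: 0.0
```

```bash
python3 -c "
from h import *
meas()"
```

```text
[0.4956 0.1504 0.3617] [-0.47  0.13  0.64]
9.467 1 [ 0.4921 -0.0371] r 0.2654 phi -0.0568 to go m 0.0982
9.517 1 [ 0.4923 -0.0379] r 0.2652 phi -0.0602 to go m 0.0993
9.567 1 [ 0.4924 -0.0368] r 0.2651 phi -0.0558 to go m 0.0979
```

```bash
cat >> h.py <<'E'
def head(d,box=(225,280,365,350)):
    # slots: black-hat of the grille, elongated along image columns; keep those inside the head annulus
    g=cv2.GaussianBlur(d['image'].max(2),(3,3),0); bh=cv2.morphologyEx(g,cv2.MORPH_BLACKHAT,np.ones((5,5)))
    x0,y0,x1,y1=box; n,l,s,c=cv2.connectedComponentsWithStats((bh[y0:y1,x0:x1]>14).astype(np.uint8))
    p=[]
    for i in range(1,n):
        q=onz(d,c[i]+[x0,y0],.229)[:2]; r=np.hypot(*(q-[HX,HY]))
        if 25<s[i,4]<75 and 10<s[i,2]<22 and s[i,3]<13 and .25<r<.35: p.append((q,r))
    ph=[np.arctan2(q[1]-HY,HX-q[0]) for q,r in p]
    print(round(d['obs']['time'],3),[round(r,3) for q,r in p],np.round(ph,3),'phi',np.median(ph).round(4),'c',np.mean([q for q,r in p],0).round(4) if p else '')
E
python3 -c "
from h import *
meas(2)
import cv2
class D(dict):pass
d=grab('top'); save(d,'t4.png')
d['image']=cv2.imread('pics/t3.png')[:,:,::-1]; head(d)
d['image']=cv2.imread('pics/top0.png')[:,:,::-1]; head(d)
"
```

```text
[0.4956 0.1504 0.3617] [-0.02  0.21 -0.57]
9.617 [np.float64(0.288), np.float64(0.311), np.float64(0.335)] [-0.061 -0.062 -0.072] phi -0.0623 c [ 0.4461 -0.0423]
9.667 [np.float64(0.288), np.float64(0.311), np.float64(0.335)] [-0.066 -0.062 -0.067] phi -0.0656 c [ 0.4461 -0.0421]
9.717 [np.float64(0.264), np.float64(0.288), np.float64(0.312), np.float64(0.336)] [-0.239 -0.237 -0.238 -0.233] phi -0.2373 c [ 0.4657 -0.0922]
9.717 [np.float64(0.264), np.float64(0.288), np.float64(0.311)] [-0.484 -0.486 -0.488] phi -0.4865 c [ 0.5027 -0.1564]
```

```bash
python3 -c "
from h import *
meas(2)
a=cv2.imread('pics/t4.png'); cv2.imwrite('pics/t4c.png',cv2.resize(a[230:380,200:380],None,fx=4,fy=4,interpolation=cv2.INTER_NEAREST))"
```

```text
[0.4956 0.1504 0.3617] [-0.03 -0.15  0.03]
9.767 [np.float64(0.288), np.float64(0.311), np.float64(0.336)] [-0.049 -0.061 -0.054] phi -0.0545 c [ 0.4459 -0.0392]
9.817 [np.float64(0.288), np.float64(0.312), np.float64(0.336)] [-0.047 -0.049 -0.058] phi -0.0491 c [ 0.4458 -0.038 ]
```

View pics/t4c.png

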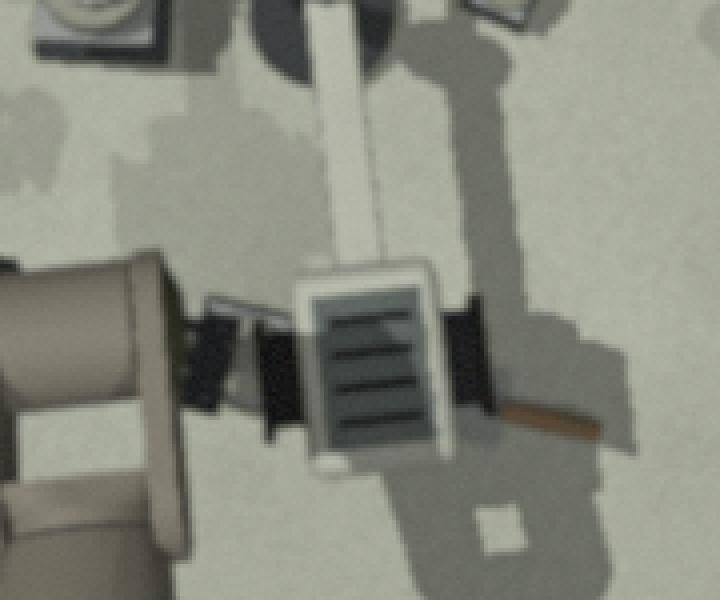

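The head is at about full-image (294,322), with the arm's shadow falling across the grille and upsetting the blobs. I'll make the slot detector more robust.

```bash
cat >> h.py <<'E'
def head(d,box=(215,285,365,350)):
    g=np.log(cv2.GaussianBlur(d['image'].mean(2).astype(np.float32),(5,1),0)+8)
    bh=cv2.morphologyEx(g,cv2.MORPH_BLACKHAT,np.ones((7,1)))
    x0,y0,x1,y1=box; cs,_=cv2.findContours((bh[y0:y1,x0:x1]>.18).astype(np.uint8),cv2.RETR_EXTERNAL,cv2.CHAIN_APPROX_NONE)
    p=[]
    for k in cs:
        (cx,cy),wh,_=cv2.minAreaRect(k)
        if 14<max(wh)<26 and 1<min(wh)<7:
            q=onz(d,(cx+x0,cy+y0),.229)[:2]; r=np.hypot(*(q-[HX,HY]))
            if .25<r<.35: p.append((q,r,max(wh)))
    ph=[np.arctan2(q[1]-HY,HX-q[0]) for q,r,w in p]
    print(round(d['obs']['time'],3),[(round(float(r),3),round(float(w))) for q,r,w in p],np.round(ph,3),'phi',np.median(ph).round(4))
E
python3 -c "
from h import *
meas(1)
d=grab('top')
for f in ('top0','t3','t4'):
  d['image']=cv2.imread('pics/'+f+'.png')[:,:,::-1]; head(d)
"
```

```text
[0.4956 0.1504 0.3617] [0.35 0.56 0.79]
9.867 [(0.336, 20), (0.311, 20), (0.287, 19), (0.264, 19)] [-0.053 -0.045 -0.038 -0.059] phi -0.0491
9.917 [(0.335, 21), (0.311, 21), (0.261, 20), (0.288, 21), (0.264, 20)] [-0.487 -0.484  0.266 -0.486 -0.485] phi -0.4849
9.917 [(0.335, 21), (0.312, 21), (0.288, 21), (0.262, 19), (0.264, 21)] [-0.238 -0.235 -0.239  0.272 -0.233] phi -0.2354
9.917 [(0.336, 20), (0.311, 20), (0.287, 19), (0.264, 19), (0.286, 14)] [-0.062 -0.054 -0.058 -0.07   0.705] phi -0.0585
```

Emit:
{"method": "jog_arm", "body": {
  "steps": "0 0 0 0 0 0 0; 0 0 0 0 0 0 0; 0 0 0 0 0 0 0; 0 0 0 0 0 0 0; 0 0 0 0 0 0 0; 0 0 0 0 0 0 0; 0 0 0 0 0 0 0; 0 0 0 0 0 0 0"
}}

```text
time: 10.63
tool_pos: [0.4956, 0.1504, 0.3618]
tcp_rot: [3.142, 0.0, 2.838]
contact_force: [-0.6, 0.6, -0.5]
gripper_width: 0.003
grip_force: 0.0
```

```bash
python3 -c "
from h import *
meas(3)
"
```

```text
[0.4956 0.1504 0.3618] [-0.55  0.58 -0.5 ]
10.633 [(0.336, 20), (0.312, 20), (0.287, 20), (0.264, 18), (0.285, 15)] [-0.002  0.002 -0.003  0.002  0.701] phi 0.0018
10.683 [(0.336, 20), (0.312, 21), (0.288, 20), (0.286, 14)] [0.006 0.007 0.007 0.705] phi 0.007
10.733 [(0.336, 20), (0.312, 21), (0.288, 21), (0.263, 18)] [0.006 0.007 0.002 0.013] phi 0.0066
```

Emit:
{"method": "jog_arm", "body": {
  "steps": "-0.0003 -0.001 0 0 0 0 0; -0.0002 -0.001 0 0 0 0 0; 0 0 0 0 0 0 0; 0 0 0 0 0 0 0; 0 0 0 0 0 0 0; 0 0 0 0 0 0 0; 0 0 0 0 0 0 0; 0 0 0 0 0 0 0"
}}

```text
time: 11.45
tool_pos: [0.4951, 0.1484, 0.3618]
tcp_rot: [3.142, -0.0, 2.838]
contact_force: [-0.2, 0.6, 0.4]
gripper_width: 0.003
grip_force: 0.0
```

```bash
python3 -c "
from h import *
meas(3)
"
```

```text
[0.4951 0.1484 0.3618] [-0.15  0.59  0.38]
11.45 [(0.335, 20), (0.313, 20), (0.287, 21)] [0.049 0.049 0.053] phi 0.0493
11.5 [(0.335, 21), (0.313, 21), (0.287, 20), (0.264, 18), (0.284, 17)] [0.054 0.053 0.058 0.057 0.693] phi 0.0573
11.55 [(0.335, 20), (0.313, 20), (0.287, 20), (0.283, 17)] [0.058 0.058 0.058 0.694] phi 0.0578
```

Emit:
{"method": "jog_arm", "body": {
  "steps": "0 0 0 0 0 0 0; 0 0 0 0 0 0 0; 0 0 0 0 0 0 0; 0 0 0 0 0 0 0; 0 0 0 0 0 0 0; 0 0 0 0 0 0 0; 0 0 0 0 0 0 0; 0 0 0 0 0 0 0"
}}

```text
time: 12.27
tool_pos: [0.4951, 0.1484, 0.3618]
tcp_rot: [-3.142, 0.0, 2.838]
contact_force: [0.6, 0.4, -0.6]
gripper_width: 0.005
grip_force: 0.0
```

```bash
python3 -c "
from h import *
meas(4)
"
```

```text
[0.4951 0.1484 0.3618] [ 0.63  0.37 -0.65]
12.267 [(0.336, 20), (0.312, 21), (0.287, 20), (0.264, 17), (0.286, 14)] [0.101 0.099 0.098 0.096 0.704] phi 0.0995
12.317 [(0.336, 21), (0.311, 20), (0.287, 20), (0.264, 17)] [0.105 0.104 0.098 0.096] phi 0.101
12.367 [(0.336, 20), (0.312, 21), (0.288, 20), (0.264, 17), (0.283, 17)] [0.109 0.108 0.108 0.096 0.693] phi 0.1083
12.417 [(0.336, 20), (0.312, 21), (0.288, 20), (0.264, 17), (0.283, 17)] [0.109 0.109 0.108 0.107 0.694] phi 0.1087
```

Emit:
{"method": "jog_arm", "body": {
  "steps": "0.0004 0.0013 0 0 0 0 0; 0.0003 0.0012 0 0 0 0 0; 0 0 0 0 0 0 0; 0 0 0 0 0 0 0; 0 0 0 0 0 0 0; 0 0 0 0 0 0 0; 0 0 0 0 0 0 0; 0 0 0 0 0 0 0"
}}

```text
time: 13.13
tool_pos: [0.4958, 0.1509, 0.3618]
tcp_rot: [-3.142, 0.0, 2.838]
contact_force: [0.1, 0.1, 0.0]
gripper_width: 0.001
grip_force: 0.0
```

```bash
python3 -c "
from h import *
meas(3)
"
```

```text
[0.4958 0.1509 0.3618] [0.14 0.15 0.03]
13.133 [(0.336, 20), (0.312, 21), (0.288, 20), (0.286, 14)] [0.152 0.146 0.148 0.706] phi 0.1503
13.183 [(0.336, 20), (0.312, 20), (0.287, 20), (0.264, 16)] [0.152 0.15  0.149 0.146] phi 0.1494
13.233 [(0.336, 20), (0.312, 21), (0.287, 21), (0.264, 17), (0.284, 15)] [0.152 0.155 0.153 0.151 0.703] phi 0.1531
```

Emit:
{"method": "jog_arm", "body": {
  "steps": "0 0 0 0 0 0 0; 0 0 0 0 0 0 0; 0 0 0 0 0 0 0; 0 0 0 0 0 0 0; 0 0 0 0 0 0 0; 0 0 0 0 0 0 0; 0 0 0 0 0 0 0; 0 0 0 0 0 0 0"
}}

```text
time: 13.95
tool_pos: [0.4958, 0.1509, 0.3618]
tcp_rot: [-3.142, 0.0, 2.838]
contact_force: [-0.4, -0.3, -0.7]
gripper_width: 0.007
grip_force: 0.0
```

```bash
python3 -c "
from h import *
meas(3)
"
```

```text
[0.4958 0.1509 0.3618] [-0.38 -0.27 -0.74]
13.95 [(0.336, 19), (0.312, 21), (0.287, 19), (0.264, 16)] [0.191 0.193 0.184 0.179] phi 0.1878
14.0 [(0.336, 20), (0.311, 19), (0.288, 18), (0.264, 17)] [0.196 0.193 0.189 0.185] phi 0.1907
14.05 [(0.336, 20), (0.311, 21), (0.287, 18), (0.264, 17)] [0.196 0.202 0.189 0.185] phi 0.1924
```

Emit:
{"method": "jog_arm", "body": {
  "steps": "0 0 0 0 0 0 0; 0 0 0 0 0 0 0; 0 0 0 0 0 0 0; 0 0 0 0 0 0 0; 0 0 0 0 0 0 0; 0 0 0 0 0 0 0; 0 0 0 0 0 0 0; 0 0 0 0 0 0 0"
}}

```text
time: 14.77
tool_pos: [0.4958, 0.1509, 0.3618]
tcp_rot: [3.142, 0.0, 2.838]
contact_force: [-0.0, 0.3, 0.4]
gripper_width: 0.005
grip_force: 0.0
```

```bash
python3 -c "
from h import *
meas(2)
"
```

```text
[0.4958 0.1509 0.3618] [-0.02  0.34  0.43]
14.767 [(0.336, 17), (0.312, 16), (0.288, 15), (0.264, 14)] [0.217 0.216 0.205 0.201] phi 0.2104
14.817 [(0.336, 16), (0.312, 16), (0.287, 18), (0.264, 14)] [0.223 0.216 0.221 0.201] phi 0.2183
```

Emit:
{"method": "jog_arm", "body": {
  "steps": "0 0 0 0 0 0 0; 0 0 0 0 0 0 0; 0.00016 0.00058 0 0 0 0 0; 0.00016 0.00058 0 0 0 0 0; 0.00016 0.00058 0 0 0 0 0; 0.00016 0.00058 0 0 0 0 0; 0.00016 0.00058 0 0 0 0 0; 0.00016 0.00058 0 0 0 0 0"
}}

```text
time: 15.53
tool_pos: [0.4968, 0.1544, 0.3618]
tcp_rot: [3.142, 0.0, 2.838]
contact_force: [0.3, 0.3, 0.2]
gripper_width: 0.007
grip_force: 0.0
```

Emit:
{"method": "jog_arm", "body": {
  "steps": "0.00016 0.00058 0 0 0 0 0; 0.00016 0.00058 0 0 0 0 0; 0.00016 0.00058 0 0 0 0 0; 0.00016 0.00058 0 0 0 0 0; 0.00016 0.00058 0 0 0 0 0; 0.00016 0.00058 0 0 0 0 0; 0.00016 0.00058 0 0 0 0 0; 0.00016 0.00058 0 0 0 0 0"
}}

```text
time: 16.2
tool_pos: [0.4981, 0.1591, 0.3617]
tcp_rot: [-3.142, -0.0, 2.838]
contact_force: [0.4, 0.1, 1.0]
gripper_width: 0.0
grip_force: 0.0
```

```bash
cat >> h.py <<'E'
def right(d):
    "right plate (black) as a check"
    for b in blobs(d,(275,285,345,345),40,60):
        p=onz(d,b[1:],.22); print('   right',round(d['obs']['time'],2),b,'ang',round(np.arctan2(p[1]-HY,HX-p[0]),4))
E
python3 -c "
from h import *
meas(1);
d=grab('top'); right(d); save(d,'t5.png'); print(env.get_obs()['contact_force'])
d['image']=cv2.imread('pics/t4.png')[:,:,::-1]; right(d)
"
```

```text
[0.4981 0.1591 0.3617] [0.41 0.09 1.02]
16.2 [(0.336, 15), (0.311, 16), (0.287, 14)] [0.252 0.248 0.24 ] phi 0.248
   right 16.25 (np.int32(188), np.float64(282.6), np.float64(325.1)) ang 0.0423
[0.29255335 0.72429102 0.45604087]
   right 16.25 (np.int32(192), np.float64(316.9), np.float64(319.2)) ang -0.2881
```

Emit:
{"method": "jog_arm", "body": {
  "steps": "0.00016 0.00058 0 0 0 0 0; 0.00016 0.00058 0 0 0 0 0; 0.00016 0.00058 0 0 0 0 0; 0.00016 0.00058 0 0 0 0 0; 0.00016 0.00058 0 0 0 0 0; 0.00016 0.00058 0 0 0 0 0; 0.00016 0.00058 0 0 0 0 0; 0.00016 0.00058 0 0 0 0 0"
}}

```text
time: 16.97
tool_pos: [0.4994, 0.1637, 0.3617]
tcp_rot: [-3.142, -0.0, 2.838]
contact_force: [0.1, -0.0, -0.4]
gripper_width: 0.006
grip_force: 0.0
```

```bash
python3 -c "
from h import *
print(env.get_obs()['contact_force'])
for i in range(3): d=grab('top'); right(d)
"
```

```text
[ 0.10193656 -0.00494144 -0.41281938]
   right 16.97 (np.int32(189), np.float64(282.5), np.float64(325.3)) ang 0.0433
   right 17.02 (np.int32(188), np.float64(282.5), np.float64(325.2)) ang 0.0433
   right 17.07 (np.int32(186), np.float64(282.5), np.float64(325.2)) ang 0.0433
```

Emit:
{"method": "jog_arm", "body": {
  "steps": "0.001 0.004 0 0 0 0 0; 0.002 0.008 0 0 0 0 0; 0.003 0.012 0 0 0 0 0; 0 0.02 0.01 0 0 0 0; 0 0.02 0.03 0 0 0 0; -0.015 0.02 0.03 0 0 0 0; -0.025 0.025 0.02 0 0 0 0; -0.025 0.025 0 0 0 0 0"
}}

```text
time: 17.78
tool_pos: [0.4395, 0.2995, 0.4558]
tcp_rot: [3.137, 0.006, 2.837]
contact_force: [1.1, 0.7, -0.1]
gripper_width: 0.008
grip_force: 0.0
```

Emit:
{"method": "jog_arm", "body": {
  "steps": "-0.025 0.03 0 0 0 0 0; -0.025 0.03 0 0 0 0 0; -0.025 0.03 0 0 0 0 0; -0.025 0.03 0 0 0 0 0; -0.025 0.03 0 0 0 0 0; -0.025 0.03 0 0 0 0 0; -0.015 0.02 0 0 0 0 0; 0 0 0 0 0 0 0"
}}

```text
time: 18.45
tool_pos: [0.2717, 0.5013, 0.4514]
tcp_rot: [3.141, -0.001, 2.843]
contact_force: [0.3, -0.7, -0.0]
gripper_width: 0.006
grip_force: 0.0
```

```bash
python3 -c "
from h import *
meas(3); d=grab('top'); right(d); save(d,'t6.png'); s=grab('side')
cv2.imwrite('pics/t6c.png',np.hstack([cv2.resize(d['image'][230:380,180:360,::-1],(400,333)),cv2.resize(s['image'][160:310,120:300,::-1],(400,333))]))
"
```

```text
[0.2717 0.5013 0.4514] [ 0.31 -0.68 -0.04]
18.45 [(0.336, 21), (0.312, 21), (0.288, 21), (0.264, 21)] [0.274 0.268 0.272 0.269] phi 0.2703
18.5 [(0.336, 21), (0.312, 21), (0.287, 21), (0.263, 20)] [0.271 0.268 0.272 0.274] phi 0.2711
18.55 [(0.336, 21), (0.312, 21), (0.287, 21), (0.263, 20)] [0.271 0.268 0.272 0.274] phi 0.2711
   right 18.6 (np.int32(180), np.float64(282.5), np.float64(325.2)) ang 0.0433
```

View pics/t6c.png

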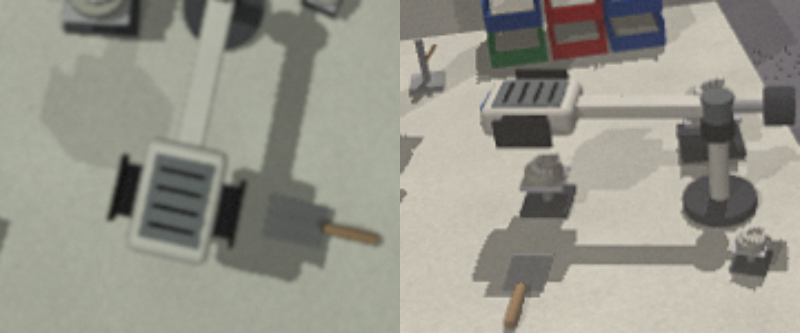

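The picture shows the head directly over the model in both views (top: head at about full-image (260,320); side: model under the head). It measures phi 0.271 against a target of 0.271. Now I'll let it stand for more than eight seconds.

Emit:
{"method": "jog_arm", "body": {
  "steps": "0 0 0 0 0 0 0; 0 0 0 0 0 0 0; 0 0 0 0 0 0 0; 0 0 0 0 0 0 0; 0 0 0 0 0 0 0; 0 0 0 0 0 0 0; 0 0 0 0 0 0 0; 0 0 0 0 0 0 0"
}}

```text
time: 19.37
tool_pos: [0.2753, 0.4977, 0.4518]
tcp_rot: [-3.142, 0.0, 2.838]
contact_force: [0.1, 0.3, 0.3]
gripper_width: 0.008
grip_force: 0.0
```

Emit:
{"method": "jog_arm", "body": {
  "steps": "0 0 0 0 0 0 0; 0 0 0 0 0 0 0; 0 0 0 0 0 0 0; 0 0 0 0 0 0 0; 0 0 0 0 0 0 0; 0 0 0 0 0 0 0; 0 0 0 0 0 0 0; 0 0 0 0 0 0 0"
}}

```text
time: 20.03
tool_pos: [0.2753, 0.4977, 0.4517]
tcp_rot: [3.142, -0.0, 2.838]
contact_force: [-0.2, 0.5, 0.2]
gripper_width: 0.01
grip_force: 0.0
```

Emit:
{"method": "jog_arm", "body": {
  "steps": "0 0 0 0 0 0 0; 0 0 0 0 0 0 0; 0 0 0 0 0 0 0; 0 0 0 0 0 0 0; 0 0 0 0 0 0 0; 0 0 0 0 0 0 0; 0 0 0 0 0 0 0; 0 0 0 0 0 0 0"
}}

```text
time: 20.7
tool_pos: [0.2753, 0.4977, 0.4518]
tcp_rot: [-3.142, -0.0, 2.838]
contact_force: [-0.4, -0.3, -0.2]
gripper_width: 0.003
grip_force: 0.0
```

Emit:
{"method": "jog_arm", "body": {
  "steps": "0 0 0 0 0 0 0; 0 0 0 0 0 0 0; 0 0 0 0 0 0 0; 0 0 0 0 0 0 0; 0 0 0 0 0 0 0; 0 0 0 0 0 0 0; 0 0 0 0 0 0 0; 0 0 0 0 0 0 0"
}}

```text
time: 21.37
tool_pos: [0.2753, 0.4976, 0.4518]
tcp_rot: [3.142, -0.0, 2.838]
contact_force: [-0.4, -0.3, -0.5]
gripper_width: 0.007
grip_force: 0.0
```

Emit:
{"method": "jog_arm", "body": {
  "steps": "0 0 0 0 0 0 0; 0 0 0 0 0 0 0; 0 0 0 0 0 0 0; 0 0 0 0 0 0 0; 0 0 0 0 0 0 0; 0 0 0 0 0 0 0; 0 0 0 0 0 0 0; 0 0 0 0 0 0 0"
}}

```text
time: 22.03
tool_pos: [0.2753, 0.4977, 0.4517]
tcp_rot: [-3.142, -0.0, 2.838]
contact_force: [0.2, 0.5, 0.5]
gripper_width: 0.007
grip_force: 0.0
```

Emit:
{"method": "jog_arm", "body": {
  "steps": "0 0 0 0 0 0 0; 0 0 0 0 0 0 0; 0 0 0 0 0 0 0; 0 0 0 0 0 0 0; 0 0 0 0 0 0 0; 0 0 0 0 0 0 0; 0 0 0 0 0 0 0; 0 0 0 0 0 0 0"
}}

```text
time: 22.7
tool_pos: [0.2753, 0.4977, 0.4517]
tcp_rot: [-3.142, -0.0, 2.838]
contact_force: [0.8, 0.8, -0.3]
gripper_width: 0.004
grip_force: 0.0
```

Emit:
{"method": "jog_arm", "body": {
  "steps": "0 0 0 0 0 0 0; 0 0 0 0 0 0 0; 0 0 0 0 0 0 0; 0 0 0 0 0 0 0; 0 0 0 0 0 0 0; 0 0 0 0 0 0 0; 0 0 0 0 0 0 0; 0 0 0 0 0 0 0"
}}

```text
time: 23.37
tool_pos: [0.2753, 0.4977, 0.4517]
tcp_rot: [-3.142, -0.0, 2.838]
contact_force: [-0.6, 1.1, 0.1]
gripper_width: 0.005
grip_force: 0.0
```

Emit:
{"method": "jog_arm", "body": {
  "steps": "0 0 0 0 0 0 0; 0 0 0 0 0 0 0; 0 0 0 0 0 0 0; 0 0 0 0 0 0 0; 0 0 0 0 0 0 0; 0 0 0 0 0 0 0; 0 0 0 0 0 0 0; 0 0 0 0 0 0 0"
}}

```text
time: 24.03
tool_pos: [0.2753, 0.4977, 0.4518]
tcp_rot: [3.142, -0.0, 2.838]
contact_force: [-0.3, -0.5, -0.2]
gripper_width: 0.008
grip_force: 0.0
```

Emit:
{"method": "jog_arm", "body": {
  "steps": "0 0 0 0 0 0 0; 0 0 0 0 0 0 0; 0 0 0 0 0 0 0; 0 0 0 0 0 0 0; 0 0 0 0 0 0 0; 0 0 0 0 0 0 0; 0 0 0 0 0 0 0; 0 0 0 0 0 0 0"
}}

```text
time: 24.7
tool_pos: [0.2753, 0.4977, 0.4517]
tcp_rot: [-3.142, -0.0, 2.838]
contact_force: [-1.0, 0.3, -0.8]
gripper_width: 0.01
grip_force: 0.0
```

Emit:
{"method": "jog_arm", "body": {
  "steps": "0 0 0 0 0 0 0; 0 0 0 0 0 0 0; 0 0 0 0 0 0 0; 0 0 0 0 0 0 0; 0 0 0 0 0 0 0; 0 0 0 0 0 0 0; 0 0 0 0 0 0 0; 0 0 0 0 0 0 0"
}}

```text
time: 25.37
tool_pos: [0.2753, 0.4977, 0.4517]
tcp_rot: [3.142, -0.0, 2.838]
contact_force: [-0.1, -0.7, 0.6]
gripper_width: 0.006
grip_force: 0.0
```

Emit:
{"method": "jog_arm", "body": {
  "steps": "0 0 0 0 0 0 0; 0 0 0 0 0 0 0; 0 0 0 0 0 0 0; 0 0 0 0 0 0 0; 0 0 0 0 0 0 0; 0 0 0 0 0 0 0; 0 0 0 0 0 0 0; 0 0 0 0 0 0 0"
}}

```text
time: 26.03
tool_pos: [0.2754, 0.4977, 0.4517]
tcp_rot: [-3.142, -0.0, 2.838]
contact_force: [-1.0, -0.9, 0.6]
gripper_width: 0.009
grip_force: 0.0
```

Emit:
{"method": "jog_arm", "body": {
  "steps": "0 0 0 0 0 0 0; 0 0 0 0 0 0 0; 0 0 0 0 0 0 0; 0 0 0 0 0 0 0; 0 0 0 0 0 0 0; 0 0 0 0 0 0 0; 0 0 0 0 0 0 0; 0 0 0 0 0 0 0"
}}

```text
time: 26.7
tool_pos: [0.2753, 0.4977, 0.4518]
tcp_rot: [3.142, -0.0, 2.838]
contact_force: [0.2, 0.2, -0.3]
gripper_width: 0.001
grip_force: 0.0
```

Emit:
{"method": "jog_arm", "body": {
  "steps": "0 0 0 0 0 0 0; 0 0 0 0 0 0 0; 0 0 0 0 0 0 0; 0 0 0 0 0 0 0; 0 0 0 0 0 0 0; 0 0 0 0 0 0 0; 0 0 0 0 0 0 0; 0 0 0 0 0 0 0"
}}

```text
time: 27.37
tool_pos: [0.2753, 0.4977, 0.4518]
tcp_rot: [3.142, 0.0, 2.838]
contact_force: [-0.3, 0.9, 0.3]
gripper_width: 0.008
grip_force: 0.0
```

Emit:
{"method": "jog_arm", "body": {
  "steps": "0 0 0 0 0 0 0; 0 0 0 0 0 0 0; 0 0 0 0 0 0 0; 0 0 0 0 0 0 0; 0 0 0 0 0 0 0; 0 0 0 0 0 0 0; 0 0 0 0 0 0 0; 0 0 0 0 0 0 0"
}}

```text
time: 28.03
tool_pos: [0.2753, 0.4977, 0.4517]
tcp_rot: [3.142, -0.0, 2.838]
contact_force: [0.7, -0.6, -0.2]
gripper_width: 0.005
grip_force: 0.0
```

```bash
python3 -c "
from h import *
meas(2); right(grab('top'))"
```

```text
[0.2753 0.4977 0.4517] [ 0.73 -0.61 -0.2 ]
28.033 [(0.336, 21), (0.312, 21), (0.287, 21), (0.264, 20)] [0.274 0.268 0.272 0.274] phi 0.2728
28.083 [(0.336, 21), (0.312, 21), (0.287, 21), (0.264, 20)] [0.271 0.268 0.272 0.274] phi 0.2711
   right 28.13 (np.int32(180), np.float64(282.5), np.float64(325.4)) ang 0.0433
```

```bash
python3 -c "
from plant import env
print(env.hand_in())"
```

```text
the job is handed in; nothing more can be done
None
```

The lamp head stands centred over the middle-sized model (measured boom angle 0.271 rad, target 0.271) and stood still and untouched for over ten seconds; the job was handed in at about 28 s, and no verdict came back.

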